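Roll-test the turned rollers and scrap the one that rocks

ROBOT

A 6-joint arm with a two-finger parallel gripper is mounted at the origin on the work surface. World frame = base frame: x ahead of the robot, y to its left, z up, the work surface at z = 0. Lengths are in mm, angles in rad, forces in N, time in s.
With the tool pointing down it reaches from about 275 to 1000 mm from the base axis. Payload 8.4 kg.
Tool frame: the origin (TCP) lies at the very end of the fingers, on their centre line; the grasp point (between the pads) lies 19 mm behind it; z points along the fingers, y is the line along which they close (so a half turn about z gives the same grasp; the last joint's range is limited). The gripper opens to 85 mm and grips with 20 to 120 N. Pads are 22 mm wide; open, the fingers measure 114 mm over their backs; the gripper's body (76 mm by 85 mm) begins 54 mm behind the grasp point. The pads swing forward as they close: fully open they stand 13 mm farther back than shut.
Start: joints at [-0.002, 0.353, 1.633, -0, 1.155, -0.002], TCP at [625.002, -0, 231.281] pointing down, gripper open.
Joint ranges: [-2.63, 2.63], [-0.92, 2.1], [0.06, 2.66], [-1.3, 4.44], [0, 2.69], [-3.02, 3.02]. Speed limits (rad/s): [2.22, 2.22, 2.79, 3.14, 3.14, 3.14].

INTERFACE

Orientations are given as [roll, pitch, yaw] about the fixed x, y, z axes, in that order (R = Rz(yaw) Ry(pitch) Rx(roll)).
In Python, from rig import sensors, grab_frame, camera_params, order gives the robot as it stands. The module is installed in compiled form; this text tells all that it offers.
- The arm moves only by the tool move_arm, never from a script. Its argument "motion" is a list of rows, each a list of 7 numbers: the turn, a rotation vector about the tool's x, y, z in fractions of the full range, 1 being pi rad, then the shift along the tool's x, y, z in fractions of the full range, 1 being 400 mm, then the finger opening in m, from 0 to 0.0854. A call has 1 to 8 rows; each row is the pose to reach, as a shift and turn from the pose commanded when the call began, along the tool's axes at that moment; what a row does not reach only later rows make up. A row lasts 1/8 s, in which the tool goes at most 62.5 mm and 10.7 degrees, less where a joint would pass 70% of its speed; a pose out of reach is approached as far as the arm can. A call with a gripper value outside its range is refused whole. The fingers move at their own pace and stop on an object; "grip_force" is the grip in N (left out, the last holds). Time passes only in rows, so rows that repeat a pose let the fingers close. It gives the time, the measured TCP pose, the force, the opening and the grip force at its end, in the units of the state.
- sensors.sense(): the state, without advancing time (a new reading comes with each control period).
- grab_frame(name): name is "scene" or "side" or "wrist"; returns (picture, depth): 384x512x3 uint8, red, green, blue; 384x512 float32, mm along the optical axis (not along the pixel's ray), 0 where there is no reading.
- camera_params(name): a dict with "camera_matrix" (3x3 intrinsics, pixels), "world_from_camera" (4x4, takes a point from camera to world coordinates). Camera axes: x right, y down, z forward; pixel columns grow to the right and rows downward; lengths in mm; the calibration is good to about 2 mm. A picture is of the moment at which its call begins: read the wrist's pose just before it. camera_params takes no time and is no camera call; for the wrist camera it gives the pose at the moment of the call.
- order.sign_off(): hands the job in; it is judged then, once.
The state is a dict: "clock": time; "qpos": joint angles; "qvel": joint speeds; "joint_efforts": joint torques, N m; "eef_pos": TCP position; "tcp_rot": TCP orientation; "contact_force": force on the tool from outside, world axes, zero at the start; "wrist_torque": the same for the moment, N m; "opening": opening from 0.0 (shut) to 1.0 (fully open); "grasp_force": force on a finger pad.
Only numpy, scipy, OpenCV 4.12 (cv2) and the standard library are available. Lean on these libraries where they do the work, as an engineer would, in place of code of your own. Each camera call takes 0.05 s, during which the arm holds its last target. There are 200 camera calls.

TASK

Three freshly turned rollers lie at the near side of the steel test plate. Roll each one across the plate, without lifting it or letting it slide, until it touches the stop rail at the far edge: two roll true, one has a hidden flat and rocks. Leave the two true rollers lying along the rail, touching it, and lay the one that rocks down in the plywood scrap box without dropping it. Be gentle: the wood dents, so never push a roller with more than 20 newtons or grip one with more than 20, and leave the bowl, the figure and the bottle where they are.

Things in the scene. Friction and masses are not known exactly. Their poses are not given: they have to be found in the camera images.
- plate: fixed flat steel plate, 220 mm (its x) by 360 mm (its y), 20 mm thick, lying on the table; origin at the centre of its underside, x points away from the robot to the stop rail on its far edge (12 mm wide, 12 mm above the plate's top), z up. The rollers start on its nearer half in three lanes about 115 mm apart along y, and roll towards +x
- stop (a point): foot of the stop rail's near face, at mid-length (rail 360 mm long along y), at the height of the plate's top; axes as the plate's. The rail is lower than the rollers' axes: a roller resting against the rail's top edge has its axis 23 to 24 mm before this face, and a finger has room above the rail on the roller's far side
- roller_a: one of three like rollers: maple sleeve 50 mm long, hand turned to different diameters, 56 to 60 mm, on a steel core with an axle stub 8 mm thick and 14 mm long at each end (78 mm overall), 0.45 to 0.75 kg; lies across the rolling direction. Origin on its axis at mid-length (28 to 30 mm above the plate), y along the axis; x and z turn as it rolls
- roller_b: as roller_a. Two of the three rollers are round; one has a flat strip 19 mm wide, 1.5 mm deep, along its sleeve, facing down at the start. Pushed with a finger behind each axle stub (fingers 55 to 70 mm apart, astride the sleeve) a roller rolls; a finger rubbing on the sleeve itself makes it drag and slide instead
- roller_c: as roller_a. Of the three, the round ones follow a push on the stubs with hardly any force; the one with the flat resists the first push until it tips up off its flat (1 to 5 N, felt over the first 10 mm), then runs ahead by up to 80 mm with its axis 1.5 mm higher than at the start
- scrap_box: fixed open plywood box, 180 mm (its x) by 140 mm (its y) outside, 50 mm high, walls and floor 7 mm; origin at the centre of its underside; stands left or right of the plate
- scrap_box_in (a point): centre of the scrap box's inner floor, 7 mm above the table
- bowl: bystander: turned wooden bowl, 130 mm across, 55 mm high, on the other side of the plate from the scrap box; origin at the centre of its underside
- figure: bystander: turned dark wooden figure, 52 mm wide, 95 mm high, beyond the plate; origin at the centre of its foot
- oil: bystander: small amber bottle, 60 mm across, 95 mm high, beyond the plate; origin at the centre of its foot
There are look-alikes about, which are no part of the job. What is shaped like the roller_c but red is not meant. Leave any purple look-alike of the roller_b alone.

How it is judged:
By the outcome, as a careful person would: the job done as asked, in the order asked, and still so for the second after the job is handed in, with the robot touching nothing.
It also fails if it takes over 72 s, if anything falls off the work surface, if the arm or the gripper's body presses on something with over 40 N, if the wrist force passes 120 N, or if a joint passes its speed limit or range.

## Working session

There is one attempt and no reset: what is moved stays moved. The work goes in short steps, Python scripts to look and compute and a tool call to move; the robot and the scene stay as the last step left them, time stands still between calls to the robot, and variables do not carry over. Pictures are saved under pics/ and viewed, at most 10 in all, crops included, and the job is handed in when it is done.

Besides the shell and the picture viewer there is one more tool, called after ">>>" as name([rows], argument=value, ...), one row to a line, values as JSON. move_arm: Moves the arm, as the interface text tells. Its arguments: {"type":"object","properties":{"motion":{"type":"array","items":{"type":"array","items":{"type":"number"}}},"grip_force":{"type":"number"}},"required":["motion"]}

```bash
mkdir -p pics; cat > h.py <<'E'
import numpy as np, cv2
from rig import sensors, grab_frame, camera_params, order
def cloud(n):
    p,d=grab_frame(n); c=camera_params(n); K=np.array(c["camera_matrix"]); T=np.array(c["world_from_camera"])
    v,u=np.mgrid[:384,:512]
    P=np.stack([(u-K[0,2])/K[0,0]*d,(v-K[1,2])/K[1,1]*d,d],-1)@T[:3,:3].T+T[:3,3]
    P[d==0]=np.nan
    return p,d,P,K,T
def save(n,p): cv2.imwrite('pics/'+n+'.png',cv2.cvtColor(p,cv2.COLOR_RGB2BGR))
E
python3 - <<'E'
from h import *
s=sensors.sense(); print(s)
ims=[]
for n in ("scene","side","wrist"):
    p,d,P,K,T=cloud(n); ims.append(p); np.savez(f'{n}.npz',p=p,d=d,P=P,K=K,T=T)
    print(n,K.tolist(),T.round(3).tolist())
save('a_scene',ims[0])
save('a_sw',cv2.resize(np.hstack(ims[1:]),(800,300)))
E
```

```text
{'clock': 0.0, 'qpos': array([-2.41441840e-03,  3.53678961e-01,  1.63413898e+00, -5.68081310e-06,
        1.15523267e+00, -2.38032986e-03]), 'qvel': array([ 9.89010792e-04,  1.61661061e-03, -2.05252640e-04,  7.22599626e-04,
       -1.96009920e-05, -8.56050378e-04]), 'joint_efforts': array([-2.03471049e-03, -6.05236173e+01, -3.42063046e+01, -2.62302356e-04,
        9.48130677e-03,  3.61521288e-06]), 'eef_pos': array([ 6.24507769e+02, -9.60272993e-03,  2.30540384e+02]), 'tcp_rot': array([-3.14013469e+00,  1.72354808e-06,  1.57076454e+00]), 'contact_force': array([-0.37498876, -0.28491546,  0.44415586]), 'wrist_torque': array([-0.04197276,  0.01943921, -0.0190885 ]), 'grasp_force': 0.0, 'opening': 0.9986749364972178}
scene [[458.8498582365707, 0.0, 250.63254794339946], [0.0, 458.8498582365707, 196.43280048084048], [0.0, 0.0, 1.0]] [[-0.844, 0.402, -0.356, 1047.39], [0.536, 0.647, -0.542, 733.084], [0.012, -0.648, -0.761, 1119.348], [0.0, 0.0, 0.0, 1.0]]
side [[364.2263017997177, 0.0, 250.18217779598504], [0.0, 364.2263017997177, 198.1759484191691], [0.0, 0.0, 1.0]] [[-0.994, -0.093, 0.062, 544.652], [-0.111, 0.768, -0.63, 562.764], [0.011, -0.633, -0.774, 729.598], [0.0, 0.0, 0.0, 1.0]]
wrist [[280.7972647198582, 0.0, 254.88330432473944], [0.0, 280.7972647198582, 190.32869320128927], [0.0, 0.0, 1.0]] [[1.0, 0.0, -0.001, 623.852], [-0.0, -0.946, -0.326, 82.818], [-0.001, 0.326, -0.946, 373.713], [0.0, 0.0, 0.0, 1.0]]
```

View pics/a_scene.png

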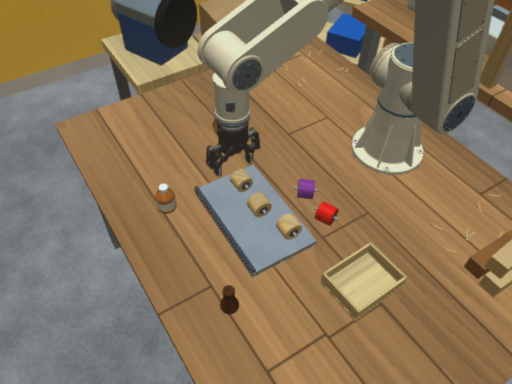

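View pics/a_sw.png

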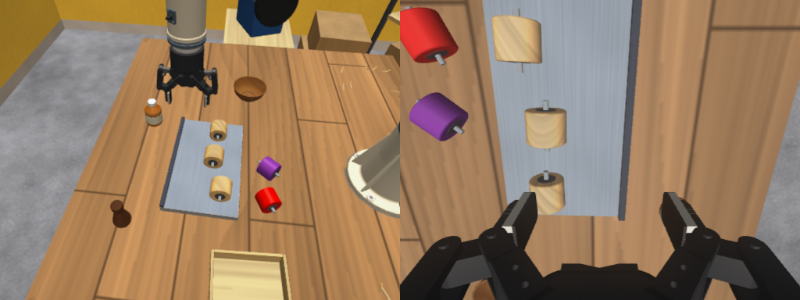

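The scene shows the plate with maple rollers at about (241,180), (259,204), (288,225). The purple look-alike is at (307,188), the red one at (327,212), the box at (363,278), the figure at (230,300) and the bottle at (166,198). The bowl is visible in the side view.

```bash
python3 - <<'E'
from h import *
for n in ("scene","side","wrist"):
    z=np.load(n+'.npz'); p,P=z['p'],z['P']; h=cv2.cvtColor(p,cv2.COLOR_RGB2HSV)
    H,S,V=h[...,0].astype(int),h[...,1].astype(int),h[...,2].astype(int)
    Z=P[...,2]; X=P[...,0]; Y=P[...,1]
    roi=(X>300)&(X<900)&(Y>-500)&(Y<500)
    tab=roi&(abs(Z)<8); print(n,'tablez',np.nanmedian(Z[tab]),np.nanstd(Z[tab]))
    pl=roi&(Z>13)&(Z<27)&(H>95)&(H<125)&(S>25)&(V>80)
    k,lab,st,_=cv2.connectedComponentsWithStats(pl.astype(np.uint8)); i=1+np.argmax(st[1:,4]); pl=lab==i
    q=P[pl][:,:2].astype(np.float32); r=cv2.minAreaRect(q); print(' plate',pl.sum(),np.median(Z[pl]),r)
    rl=roi&(H>8)&(H<25)&(Z>38)&(Z<90)&(S>40)&(V>100)
    k,lab,st,_=cv2.connectedComponentsWithStats(rl.astype(np.uint8))
    for i in range(1,k):
        if st[i,4]>60:
            q=P[lab==i]; r=cv2.minAreaRect(q[:,:2].astype(np.float32)); print('  roll',st[i],q.mean(0).round(1),np.percentile(q[:,2],[2,50,98]).round(1),np.round(r[0],1),np.round(r[1],1),round(r[2],1))
    bx=roi&(H>8)&(H<30)&(Z>40)&(Z<60)
E
```

```text
scene tablez -0.876300996953205 2.642070007410369
 plate 4686 19.05988060585082 ((561.39208984375, 8.500885009765625), (361.94207763671875, 211.30831909179688), 87.95787811279297)
  roll [230 169  23  22 271] [543.8 -98.2  66. ] [44.3 68.5 77.6] [ 537.8 -102.9] [55.6 54.4] 2.6
  roll [155 188  20  19 253] [ 774.7 -155.1   62.4] [39.1 63.  84.8] [ 772.6 -161.2] [50.2 58.3] 78.2
  roll [247 192  25  24 331] [551.1  15.   67.9] [44.5 70.9 80.3] [545.3  10.8] [52.1 58.7] 87.3
  roll [276 214  26  25 371] [523.5 130.1  69. ] [42.9 72.2 81.2] [516.  126.4] [52.9 63.1] 84.9
  roll [322 242  85  72 803] [440.2 367.3  46.5] [38.6 47.5 52.5] [437.  365.3] [184.  141.8] 2.7
side tablez 0.9326450486478279 1.82173932408932
 plate 7479 20.73899460335042 ((560.9155883789062, 9.271499633789062), (357.11163330078125, 205.31776428222656), 88.37062072753906)
  roll [299  98  43  27 344] [ 423.9 -382.1   48.6] [38.4 49.  56.9] [ 427.2 -357. ] [115.  128.4] 73.3
  roll [185 133  23  21 369] [ 764.4 -153.8   62.2] [39.6 63.1 87.9] [ 767.  -160.6] [60.1 49. ] 11.8
  roll [268 153  23  25 398] [535.5 -96.9 
[... 243 characters left out ...]
] 87.1
  roll [ 268  319  106   65 1056] [435.5 326.4  48.7] [39.  49.8 52.7] [436.4 349.7] [180.5 111.7] 3.1
wrist tablez 0.6405596584755813 0.7795917815625055
 plate 30938 20.57888887908075 ((560.2817993164062, 5.8614044189453125), (351.90869140625, 205.827392578125), 88.2365951538086)
  roll [ 117   20   64   62 3485] [521.9 122.4  73.9] [52.5 76.8 81.3] [517.1 124.9] [55.6 56.1] 87.1
  roll [ 160  139   53   51 2437] [548.1   9.2  72.1] [49.4 75.  79.8] [544.    6.6] [50.7 58. ] 87.4
  roll [ 165  225   46   50 1628] [ 543.  -100.2   68.7] [43.6 72.1 77.4] [ 537.5 -106. ] [53.7 50.8] 1.3
  roll [ 91 358  20  26 219] [ 377.9 -333.9   48.8] [38.3 50.  56.6] [ 381.7 -328.1] [79.8 20.3] 69.6
```

Units first: shifts go in shares of 400 mm and turns go in shares of pi rad. So -0.114 m / 0.4 = -0.285, -0.103 m / 0.4 = -0.2575, -1.44 rad / 3.1416 = -0.4584.

>>> move_arm([
  [0, 0, -0.0573, -0.0325, -0.035, 0.015, 0.062],
  [0, 0, -0.1146, -0.065, -0.07, 0.03, 0.062],
  [0, 0, -0.1719, -0.0975, -0.105, 0.045, 0.062],
  [0, 0, -0.2292, -0.13, -0.14, 0.0625, 0.062],
  [0, 0, -0.2865, -0.1625, -0.175, 0.0775, 0.062],
  [0, 0, -0.3438, -0.195, -0.21, 0.0925, 0.062],
  [0, 0, -0.4011, -0.225, -0.25, 0.1075, 0.062],
  [0, 0, -0.4584, -0.2575, -0.285, 0.125, 0.062],
], grip_force=20)

```text
clock: 1.15
eef_pos: [510.3, -103.3, 180.9]
tcp_rot: [3.142, -0.0, 3.017]
contact_force: [0.2, -1.0, -0.3]
opening: 0.733
grasp_force: 0.0
```

In the tool's units: -0.1 rad / 3.1416 = -0.0318.

>>> move_arm([
  [0, 0, -0.0318, 0, 0, 0, 0.062],
  [0, 0, -0.0318, 0, 0, 0, 0.062],
  [0, 0, -0.0318, 0, 0, 0, 0.062],
])

```text
clock: 1.52
eef_pos: [511.2, -102.9, 181.3]
tcp_rot: [-3.142, 0.0, 3.109]
contact_force: [-0.4, 0.0, -0.1]
opening: 0.727
grasp_force: 0.0
```

```bash
cat > m.py <<'E'
from h import *
def meas(name='wrist'):
    p,d,P,K,T=cloud(name); h=cv2.cvtColor(p,cv2.COLOR_RGB2HSV).astype(int)
    H,S,V=h[...,0],h[...,1],h[...,2]; X,Y,Z=P[...,0],P[...,1],P[...,2]
    roi=(X>430)&(X<720)&(Y>-230)&(Y<230)
    rl=(roi&(H>8)&(H<25)&(Z>35)&(Z<90)&(S>40)&(V>100)).astype(np.uint8)
    k,lab,st,_=cv2.connectedComponentsWithStats(rl)
    for i in range(1,k):
        if st[i,4]>200:
            q=P[lab==i]; q=q[~np.isnan(q[:,0])]; zt=np.percentile(q[:,2],97)
            s=q[q[:,2]>zt-12]; r=cv2.minAreaRect(s[:,:2].astype(np.float32))
            t=q[q[:,2]>zt-3]
            print(name,'roller n',st[i,4],'ztop',zt.round(1),'rect',np.round(r[0],1),np.round(r[1],1),round(r[2],1),'crest',t.mean(0).round(1))
    m=roi&(Z>27)&(Z<37)&(V<120)&(X>630); q=P[m]
    if m.sum()>100:
        r=cv2.minAreaRect(q[:,:2].astype(np.float32)); f=np.polyfit(q[:,1],q[:,0],1)
        print(name,'rail n',m.sum(),r,'fit x(y)',f,'pct x-fit',np.percentile(q[:,0]-np.polyval(f,q[:,1]),[3,97]),'z',np.median(q[:,2]))
    return p
E
python3 - <<'E'
from m import *
s=sensors.sense(); print({k:np.round(s[k],3) for k in ('clock','eef_pos','tcp_rot','contact_force','opening')})
save('b',meas('wrist')); meas('side')
E
```

```text
{'clock': np.float64(1.525), 'eef_pos': array([ 511.154, -102.911,  181.3  ]), 'tcp_rot': array([-3.142,  0.   ,  3.109]), 'contact_force': array([-0.407,  0.049, -0.059]), 'opening': np.float64(0.727)}
wrist roller n 3474 ztop 80.6 rect [514.8 120.3] [49.  48.2] 88.3 crest [514.3 113.7  79.4]
wrist roller n 2666 ztop 76.9 rect [ 535.9 -106.7] [46.  49.7] 0.5 crest [ 535.5 -106.8   75.6]
wrist roller n 3261 ztop 79.3 rect [542.7   6.1] [50.5 48.5] 86.7 crest [542.2   5.7  78. ]
wrist rail n 1980 ((668.7498168945312, 4.126708984375), (358.2564697265625, 13.673283576965332), 88.10283660888672) fit x(y) [2.92889273e-02 6.67539617e+02] pct x-fit [-4.48600722  7.03242755] z 32.01703430619952
side roller n 402 ztop 77.4 rect [ 536.1 -103.4] [43.7 52.3] 2.6 crest [ 534.9 -102.4   76.1]
side roller n 545 ztop 80.1 rect [541.8   9.6] [51.3 49.2] 88.4 crest [542.   10.5  78.8]
side roller n 681 ztop 81.5 rect [514.2 124.3] [51.8 47.6] 87.3 crest [514.9 125.5  80.1]
side rail n 613 ((668.5614624023438, 7.4985504150390625), (360.6999206542969, 12.969148635864258), 88.1632308959961) fit x(y) [3.07955076e-02 6.67849532e+02] pct x-fit [-5.48431245  6.04006607] z 32.70761940458203
```

View pics/b.png

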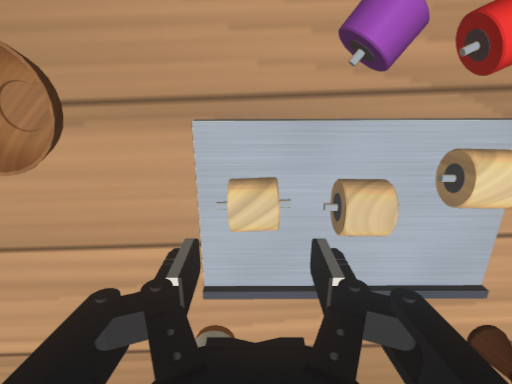

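The wrist view shows roller C centred at (253,204) with stub ends at u≈217 and 291. The fingers straddle it at u≈200 and 312. The rail runs along v≈292. I'll descend behind C.

In the tool's units: 0.152 m / 0.4 = 0.38, 0.14 m / 0.4 = 0.35.

>>> move_arm([
  [0, 0, 0, 0.0075, -0.0038, 0.0625, 0.062],
  [0, 0, 0, 0.0075, -0.0038, 0.1375, 0.062],
  [0, 0, 0, 0.0075, -0.0038, 0.2125, 0.062],
  [0, 0, 0, 0.0075, -0.0038, 0.2875, 0.062],
  [0, 0, 0, 0.0075, -0.0038, 0.35, 0.062],
  [0, 0, 0, 0.0075, -0.0038, 0.38, 0.062],
  [0, 0, 0, 0.0075, -0.0038, 0.38, 0.062],
  [0, 0, 0, 0.0075, -0.0038, 0.38, 0.062],
])

```text
clock: 2.62
eef_pos: [508.7, -104.5, 30.1]
tcp_rot: [-3.141, 0.001, 3.111]
contact_force: [-0.8, 0.5, 0.0]
opening: 0.72
grasp_force: 0.0
```

```bash
python3 - <<'E'
from m import *
p=grab_frame('wrist')[0]; q=grab_frame('side')[0]
save('c',np.hstack([cv2.resize(p,(400,300)),cv2.resize(q[80:230,180:380],(400,300))]))
E
```

```text
(no output)
```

View pics/c.png

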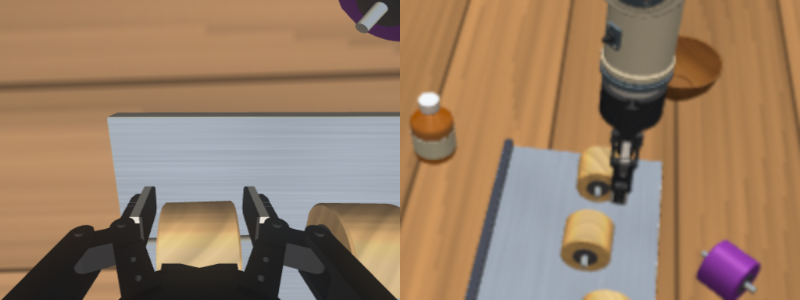

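The fingers straddle C's sleeve just behind the stubs, with clear gaps on both sides. I'll start a slow push.

>>> move_arm([
  [0, 0, 0, -0.0075, 0, 0, 0.062],
  [0, 0, 0, -0.015, 0, 0, 0.062],
  [0, 0, 0, -0.0225, 0, 0, 0.062],
  [0, 0, 0, -0.03, 0, 0, 0.062],
  [0, 0, 0, -0.035, 0, 0, 0.062],
  [0, 0, 0, -0.0375, 0, 0, 0.062],
])

```text
clock: 3.48
eef_pos: [523.0, -104.9, 29.2]
tcp_rot: [-3.142, -0.0, 3.111]
contact_force: [-0.3, -0.4, -0.5]
opening: 0.725
grasp_force: 0.0
```

In the tool's units: -0.003 m / 0.4 = -0.0075, -0.002 m / 0.4 = -0.005.

>>> move_arm([
  [0, 0, 0, -0.0025, 0, 0, 0.062],
  [0, 0, 0, -0.005, 0, 0, 0.062],
  [0, 0, 0, -0.0075, 0, 0, 0.062],
])

```text
clock: 3.85
eef_pos: [526.0, -105.0, 29.3]
tcp_rot: [3.142, -0.0, 3.111]
contact_force: [-0.0, -0.4, -0.2]
opening: 0.726
grasp_force: 0.1
```

In the tool's units: -0.003 m / 0.4 = -0.0075, -0.002 m / 0.4 = -0.005.

>>> move_arm([
  [0, 0, 0, -0.0025, 0, 0, 0.062],
  [0, 0, 0, -0.005, 0, 0, 0.062],
  [0, 0, 0, -0.0075, 0, 0, 0.062],
])

```text
clock: 4.22
eef_pos: [529.0, -105.1, 29.3]
tcp_rot: [-3.142, 0.0, 3.111]
contact_force: [0.6, -0.6, -0.3]
opening: 0.729
grasp_force: 0.0
```

```bash
python3 - <<'E'
from m import *
meas('side')
E
```

```text
side roller n 201 ztop 77.5 rect [ 554.5 -103.4] [22.1 52. ] 4.6 crest [548.8 -99.   76.3]
side roller n 542 ztop 80.1 rect [541.5   9.6] [51.2 48.8] 87.6 crest [542.7  10.5  78.6]
side roller n 679 ztop 81.5 rect [513.7 125.3] [51.8 48.6] 87.3 crest [514.5 125.9  80.3]
side rail n 606 ((668.6112670898438, 7.662261962890625), (357.7866516113281, 12.760762214660645), 88.15336608886719) fit x(y) [3.08926665e-02 6.67901487e+02] pct x-fit [-5.56176393  5.97569356] z 32.66060720636062
```

No resistance, and C's top stays at 77.5, so C looks true. I'll keep rolling it.

In the tool's units: -0.037 m / 0.4 = -0.0925, -0.032 m / 0.4 = -0.08.

>>> move_arm([
  [0, 0, 0, -0.0075, 0, 0, 0.062],
  [0, 0, 0, -0.0175, 0, 0, 0.062],
  [0, 0, 0, -0.03, 0, 0, 0.062],
  [0, 0, 0, -0.0425, 0, 0, 0.062],
  [0, 0, 0, -0.055, 0, 0, 0.062],
  [0, 0, 0, -0.0675, 0, 0, 0.062],
  [0, 0, 0, -0.08, 0, 0, 0.062],
  [0, 0, 0, -0.0925, 0, 0, 0.062],
])

```text
clock: 5.28
eef_pos: [566.2, -106.2, 29.3]
tcp_rot: [3.142, -0.0, 3.111]
contact_force: [0.4, 0.1, -0.0]
opening: 0.726
grasp_force: 0.1
```

In the tool's units: -0.04 m / 0.4 = -0.1, -0.035 m / 0.4 = -0.0875.

>>> move_arm([
  [0, 0, 0, -0.0125, 0, 0, 0.062],
  [0, 0, 0, -0.025, 0, 0, 0.062],
  [0, 0, 0, -0.0375, 0, 0, 0.062],
  [0, 0, 0, -0.05, 0, 0, 0.062],
  [0, 0, 0, -0.0625, 0, 0, 0.062],
  [0, 0, 0, -0.075, 0, 0, 0.062],
  [0, 0, 0, -0.0875, 0, 0, 0.062],
  [0, 0, 0, -0.1, 0, 0, 0.062],
])

```text
clock: 6.28
eef_pos: [606.2, -107.5, 29.3]
tcp_rot: [-3.142, -0.0, 3.111]
contact_force: [0.3, -0.5, 0.5]
opening: 0.729
grasp_force: 0.1
```

```bash
python3 - <<'E'
from m import *
meas('side');meas('scene')
p=grab_frame('scene')[0]; q=grab_frame('side')[0]
save('d',np.hstack([cv2.resize(p[150:280,180:353],(400,300)),cv2.resize(q[110:260,180:380],(400,300))]))
E
```

```text
side roller n 544 ztop 79.9 rect [541.8   9.9] [53.3 48.2] 88.9 crest [541.9   9.3  78.6]
side roller n 683 ztop 81.5 rect [513.9 124.2] [52.  49.1] 86.9 crest [514.1 126.   80.2]
side rail n 613 ((668.3661499023438, 7.0694732666015625), (358.6667785644531, 12.601847648620605), 88.14463806152344) fit x(y) [3.10547205e-02 6.67867119e+02] pct x-fit [-5.59239403  6.09396566] z 32.58808574362479
scene roller n 233 ztop 76.8 rect [ 628.2 -108.5] [66.2 37.8] 81.9 crest [ 625.9 -103.    75.6]
scene roller n 333 ztop 79.7 rect [545.4  10.3] [54.4 48.9] 88.5 crest [544.5  13.4  78.5]
scene roller n 375 ztop 80.6 rect [517.2 126.1] [51.6 49.1] 88.1 crest [517.6 127.2  79.3]
scene rail n 434 ((655.432861328125, 8.974212646484375), (358.8406982421875, 43.98827362060547), 88.2646484375) fit x(y) [3.50171310e-02 6.69651783e+02] pct x-fit [-6.310428   6.7850674] z 30.947890551766022
```

View pics/d.png

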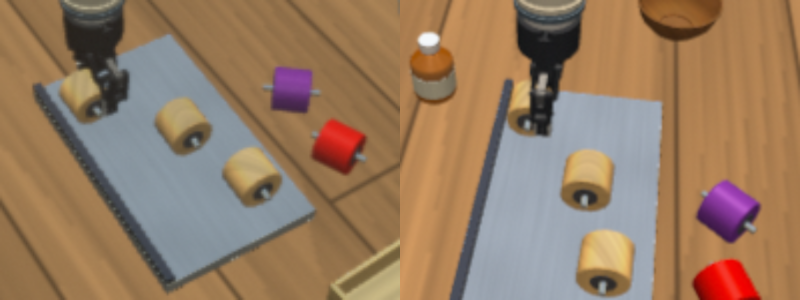

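C is near the rail just ahead of the fingers, at about (85,95) in the left half. I'll creep it to contact.

In the tool's units: -0.012 m / 0.4 = -0.03, -0.0105 m / 0.4 = -0.0263.

>>> move_arm([
  [0, 0, 0, -0.0075, 0, 0, 0.062],
  [0, 0, 0, -0.015, 0, 0, 0.062],
  [0, 0, 0, -0.0225, 0, 0, 0.062],
  [0, 0, 0, -0.0263, 0, 0, 0.062],
  [0, 0, 0, -0.03, 0, 0, 0.062],
])

```text
clock: 7.1
eef_pos: [618.0, -107.8, 29.3]
tcp_rot: [-3.142, -0.0, 3.111]
contact_force: [0.1, 0.2, -1.3]
opening: 0.728
grasp_force: 0.0
```

```bash
cat > rel.py <<'E'
from m import *
import sys
# print crest z/x of rollers seen by scene (y lane), plus state
s=sensors.sense(); print({k:np.round(s[k],2) for k in ('clock','eef_pos','contact_force')})
meas('scene')
E
python3 rel.py
```

```text
{'clock': np.float64(7.1), 'eef_pos': array([ 617.99, -107.76,   29.26]), 'contact_force': array([ 0.13,  0.18, -1.33])}
scene roller n 238 ztop 77.1 rect [ 639.3 -102. ] [41.7 55.5] 2.5 crest [ 637.4 -100.1   76. ]
scene roller n 334 ztop 79.9 rect [546.9  10.8] [47.1 52.8] 0.1 crest [545.   10.2  78.6]
scene roller n 377 ztop 80.4 rect [518.1 125.3] [53.2 50.7] 86.4 crest [516.8 126.6  79.1]
scene rail n 429 ((657.5349731445312, 7.800750732421875), (360.3364562988281, 39.35453796386719), 88.13395690917969) fit x(y) [3.65920585e-02 6.69678096e+02] pct x-fit [-9.88715551  6.8086547 ] z 30.919111248751733
```

In the tool's units: -0.002 m / 0.4 = -0.005, -0.0015 m / 0.4 = -0.0038.

>>> move_arm([
  [0, 0, 0, -0.002, 0, 0, 0.062],
  [0, 0, 0, -0.0038, 0, 0, 0.062],
  [0, 0, 0, -0.005, 0, 0, 0.062],
  [0, 0, 0, -0.005, 0, 0, 0.062],
])

```text
clock: 7.65
eef_pos: [619.9, -107.9, 29.3]
tcp_rot: [-3.142, -0.0, 3.111]
contact_force: [-0.5, 0.3, -0.4]
opening: 0.729
grasp_force: 0.0
```

In the tool's units: -0.001 m / 0.4 = -0.0025, -0.0005 m / 0.4 = -0.0013.

>>> move_arm([
  [0, 0, 0, -0.0013, 0, 0, 0.062],
  [0, 0, 0, -0.0025, 0, 0, 0.062],
  [0, 0, 0, -0.0025, 0, 0, 0.062],
])

```text
clock: 8.02
eef_pos: [621.0, -107.9, 29.3]
tcp_rot: [-3.142, 0.0, 3.111]
contact_force: [0.2, -0.6, -0.0]
opening: 0.729
grasp_force: 0.0
```

```bash
python3 rel.py
```

```text
{'clock': np.float64(8.02), 'eef_pos': array([ 620.99, -107.9 ,   29.31]), 'contact_force': array([ 0.18, -0.63, -0.02])}
scene roller n 223 ztop 76.9 rect [ 644.2 -104.7] [56.6 36.8] 80.0 crest [ 638.6 -101.4   75.8]
scene roller n 332 ztop 79.4 rect [545.1  11.4] [51.6 47.6] 84.9 crest [544.   11.2  78. ]
scene roller n 375 ztop 81.3 rect [516.5 127. ] [52.6 46.8] 86.0 crest [515.  128.4  80.2]
scene rail n 421 ((657.9210815429688, 8.694564819335938), (358.7917785644531, 39.92865753173828), 88.4130859375) fit x(y) [3.41339483e-02 6.69674930e+02] pct x-fit [-6.83531652  6.53647249] z 30.832984984294853
```

In the tool's units: -0.001 m / 0.4 = -0.0025, -0.0005 m / 0.4 = -0.0013.

>>> move_arm([
  [0, 0, 0, -0.0013, 0, 0, 0.062],
  [0, 0, 0, -0.0025, 0, 0, 0.062],
  [0, 0, 0, -0.0025, 0, 0, 0.062],
])

```text
clock: 8.45
eef_pos: [621.9, -107.9, 29.3]
tcp_rot: [3.142, -0.0, 3.111]
contact_force: [0.4, 0.4, -0.9]
opening: 0.729
grasp_force: 0.1
```

In the tool's units: -0.001 m / 0.4 = -0.0025, -0.0005 m / 0.4 = -0.0013.

>>> move_arm([
  [0, 0, 0, -0.0013, 0, 0, 0.062],
  [0, 0, 0, -0.0025, 0, 0, 0.062],
  [0, 0, 0, -0.0025, 0, 0, 0.062],
])

```text
clock: 8.82
eef_pos: [622.7, -107.9, 29.2]
tcp_rot: [3.142, -0.0, 3.111]
contact_force: [-1.5, 0.5, 1.8]
opening: 0.73
grasp_force: 0.7
```

Contact felt at 1.5 N. I'll retreat gently, lift, and move over to lane B.

In the tool's units: 0.112 m / 0.4 = 0.28, 0.1 m / 0.4 = 0.25.

>>> move_arm([
  [0, 0, 0, 0.0025, 0, 0, 0.062],
  [0, 0, 0, 0.015, 0, 0, 0.062],
  [0, 0, 0, 0.075, 0, 0, 0.062],
  [0, 0, 0, 0.1625, 0, 0, 0.062],
  [0, 0, 0, 0.25, 0, 0, 0.062],
  [0, 0, 0, 0.28, 0, -0.1, 0.062],
  [0, 0, 0, 0.28, 0, -0.2125, 0.062],
])

```text
clock: 9.7
eef_pos: [508.8, -104.3, 114.5]
tcp_rot: [3.141, -0.003, 3.11]
contact_force: [1.1, -0.0, -0.6]
opening: 0.725
grasp_force: 0.0
```

>>> move_arm([
  [0, 0, 0, 0, 0.075, -0.075, 0.062],
  [0, 0, 0, 0, 0.1875, -0.15, 0.062],
  [0, 0, 0, 0, 0.2813, -0.15, 0.062],
  [0, 0, 0, 0, 0.2813, -0.15, 0.062],
])

```text
clock: 10.2
eef_pos: [514.4, 9.8, 174.8]
tcp_rot: [3.141, 0.001, 3.114]
contact_force: [-0.4, 0.2, -0.7]
opening: 0.723
grasp_force: 0.0
```

```bash
cat >> m.py <<'E'
def fine():
    "stub/sleeve mid of the roller ahead, in pixels, vs finger mid"
    p=meas('wrist'); s=sensors.sense(); print({k:np.round(s[k],3) for k in ('clock','eef_pos','tcp_rot')}); return p
E
python3 - <<'E'
from m import *
p=fine(); meas('side'); save('e',p)
E
```

```text
wrist roller n 3752 ztop 80.3 rect [514.2 120.8] [50.9 48.3] 87.8 crest [514.  120.1  79. ]
wrist roller n 3003 ztop 78.9 rect [542.3   5.2] [49.9 49. ] 87.9 crest [541.9   5.1  77.7]
wrist roller n 603 ztop 72.4 rect [ 615.3 -118.5] [13.8 31.6] 13.3 crest [ 621.1 -125.1   71.4]
wrist rail n 1265 ((668.9474487304688, 2.196044921875), (334.6566162109375, 13.937309265136719), 88.15423583984375) fit x(y) [3.32115922e-02 6.67213467e+02] pct x-fit [-4.53023744  6.60741945] z 31.608513669586557
{'clock': np.float64(10.25), 'eef_pos': array([514.203,   8.607, 174.419]), 'tcp_rot': array([-3.141,  0.   ,  3.113])}
side roller n 400 ztop 77.5 rect [ 635.9 -103.2] [51.4 44.3] 89.2 crest [ 635.2 -103.4   76.2]
side roller n 541 ztop 79.9 rect [542.4   8.8] [51.8 47.7] 87.3 crest [541.8   9.9  78.7]
side roller n 685 ztop 81.8 rect [513.9 124.5] [52.1 47.8] 88.1 crest [514.3 124.7  80.3]
side rail n 527 ((655.1799926757812, 9.074356079101562), (355.3127746582031, 39.5475959777832), 88.14630889892578) fit x(y) [3.13194021e-02 6.67854443e+02] pct x-fit [-5.59006138  6.14847094] z 32.660989105680414
```

View pics/e.png

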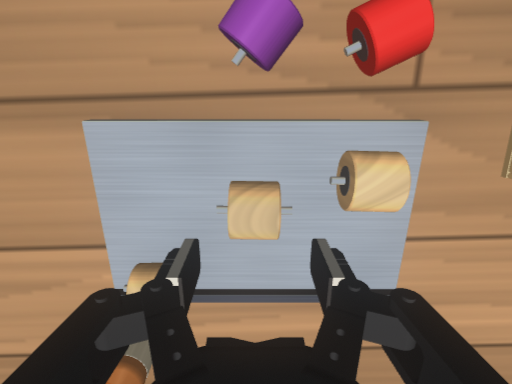

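C sits at x≈635.9, against the rail. B's stub ends are at u≈217 and 292, mid 254.5, against a finger mid of 256. I'll descend and push B.

In the tool's units: 0.145 m / 0.4 = 0.3625, -0.001 m / 0.4 = -0.0025.

>>> move_arm([
  [0, 0, 0, 0, -0.0025, 0.075, 0.062],
  [0, 0, 0, 0, -0.0025, 0.1625, 0.062],
  [0, 0, 0, 0, -0.0025, 0.25, 0.062],
  [0, 0, 0, 0, -0.0025, 0.325, 0.062],
  [0, 0, 0, 0, -0.0025, 0.3625, 0.062],
  [0, 0, 0, -0.01, -0.0025, 0.3625, 0.062],
  [0, 0, 0, -0.02, -0.0025, 0.3625, 0.062],
  [0, 0, 0, -0.03, -0.0025, 0.3625, 0.062],
])

```text
clock: 11.3
eef_pos: [527.7, 6.5, 30.4]
tcp_rot: [3.142, 0.002, 3.111]
contact_force: [0.4, -0.5, 0.5]
opening: 0.726
grasp_force: 0.0
```

In the tool's units: -0.005 m / 0.4 = -0.0125, -0.004 m / 0.4 = -0.01.

>>> move_arm([
  [0, 0, 0, -0.0025, 0, 0, 0.062],
  [0, 0, 0, -0.0075, 0, 0, 0.062],
  [0, 0, 0, -0.01, 0, 0, 0.062],
  [0, 0, 0, -0.0125, 0, 0, 0.062],
])

```text
clock: 11.8
eef_pos: [531.0, 6.4, 29.2]
tcp_rot: [-3.142, -0.001, 3.111]
contact_force: [-2.2, -0.0, 2.2]
opening: 0.726
grasp_force: 0.9
```

In the tool's units: -0.003 m / 0.4 = -0.0075, -0.001 m / 0.4 = -0.0025.

>>> move_arm([
  [0, 0, 0, -0.0025, 0, 0, 0.062],
  [0, 0, 0, -0.005, 0, 0, 0.062],
  [0, 0, 0, -0.0075, 0, 0, 0.062],
])

```text
clock: 12.18
eef_pos: [534.6, 6.3, 29.3]
tcp_rot: [-3.142, 0.0, 3.111]
contact_force: [-0.1, -0.4, 0.3]
opening: 0.73
grasp_force: 0.4
```

In the tool's units: -0.003 m / 0.4 = -0.0075, -0.002 m / 0.4 = -0.005.

>>> move_arm([
  [0, 0, 0, -0.0025, 0, 0, 0.062],
  [0, 0, 0, -0.005, 0, 0, 0.062],
  [0, 0, 0, -0.0075, 0, 0, 0.062],
])

```text
clock: 12.55
eef_pos: [537.6, 6.2, 29.3]
tcp_rot: [3.142, 0.0, 3.111]
contact_force: [0.1, 0.4, 1.1]
opening: 0.724
grasp_force: 0.1
```

```bash
python3 rel.py
```

```text
{'clock': np.float64(12.55), 'eef_pos': array([537.6 ,   6.24,  29.3 ]), 'contact_force': array([0.09, 0.36, 1.07])}
scene roller n 288 ztop 77.7 rect [ 639.3 -103. ] [43.8 52.8] 1.8 crest [ 639.9 -102.2   76.5]
scene roller n 274 ztop 81.0 rect [554.6   6.7] [40.8 58.4] 5.1 crest [554.4  10.3  79.9]
scene roller n 378 ztop 80.9 rect [517.4 126.6] [51.6 46.8] 88.6 crest [516.6 127.5  79.7]
scene rail n 429 ((657.7474975585938, 9.988418579101562), (357.97442626953125, 39.096824645996094), 88.05338287353516) fit x(y) [3.48653574e-02 6.69734447e+02] pct x-fit [-6.96723946  6.584761  ] z 30.842001136751833
```

B resisted with 2.2 N, then rose about 1.3 mm, so B is probably the one with the flat. I'll keep rolling it.

In the tool's units: -0.037 m / 0.4 = -0.0925, -0.032 m / 0.4 = -0.08.

>>> move_arm([
  [0, 0, 0, -0.0075, 0, 0, 0.062],
  [0, 0, 0, -0.0175, 0, 0, 0.062],
  [0, 0, 0, -0.03, 0, 0, 0.062],
  [0, 0, 0, -0.0425, 0, 0, 0.062],
  [0, 0, 0, -0.055, 0, 0, 0.062],
  [0, 0, 0, -0.0675, 0, 0, 0.062],
  [0, 0, 0, -0.08, 0, 0, 0.062],
  [0, 0, 0, -0.0925, 0, 0, 0.062],
])

```text
clock: 13.6
eef_pos: [574.7, 5.1, 29.3]
tcp_rot: [3.142, -0.0, 3.111]
contact_force: [-0.7, 0.1, 0.8]
opening: 0.726
grasp_force: 0.0
```

In the tool's units: -0.039 m / 0.4 = -0.0975, -0.035 m / 0.4 = -0.0875.

>>> move_arm([
  [0, 0, 0, -0.0125, 0, 0, 0.062],
  [0, 0, 0, -0.025, 0, 0, 0.062],
  [0, 0, 0, -0.0375, 0, 0, 0.062],
  [0, 0, 0, -0.05, 0, 0, 0.062],
  [0, 0, 0, -0.0625, 0, 0, 0.062],
  [0, 0, 0, -0.075, 0, 0, 0.062],
  [0, 0, 0, -0.0875, 0, 0, 0.062],
  [0, 0, 0, -0.0975, 0, 0, 0.062],
])

```text
clock: 14.6
eef_pos: [613.7, 3.9, 29.3]
tcp_rot: [3.142, 0.0, 3.111]
contact_force: [0.0, -0.2, -0.4]
opening: 0.727
grasp_force: 0.0
```

In the tool's units: -0.01 m / 0.4 = -0.025, -0.009 m / 0.4 = -0.0225.

>>> move_arm([
  [0, 0, 0, -0.0075, 0, 0, 0.062],
  [0, 0, 0, -0.0125, 0, 0, 0.062],
  [0, 0, 0, -0.0188, 0, 0, 0.062],
  [0, 0, 0, -0.0225, 0, 0, 0.062],
  [0, 0, 0, -0.025, 0, 0, 0.062],
  [0, 0, 0, -0.025, 0, 0, 0.062],
])

```text
clock: 15.35
eef_pos: [623.4, 3.6, 29.3]
tcp_rot: [-3.142, -0.0, 3.111]
contact_force: [0.7, -0.5, 0.8]
opening: 0.725
grasp_force: 0.0
```

```bash
python3 rel.py
```

```text
{'clock': np.float64(15.35), 'eef_pos': array([623.36,   3.61,  29.28]), 'contact_force': array([ 0.69, -0.47,  0.76])}
scene roller n 263 ztop 76.5 rect [ 637.5 -103. ] [44.1 53.8] 3.4 crest [ 639.8 -101.6   75.2]
scene roller n 263 ztop 79.9 rect [647.3   2.9] [62.7 38.4] 77.2 crest [641.3   7.7  78.5]
scene roller n 374 ztop 80.7 rect [518.1 126.4] [51.4 48.9] 85.7 crest [516.2 128.7  79.6]
scene rail n 446 ((657.0860595703125, 7.785400390625), (359.2026062011719, 40.86579895019531), 88.58501434326172) fit x(y) [3.23518128e-02 6.68875541e+02] pct x-fit [-20.37502696   7.65852276] z 30.931294985691807
```

In the tool's units: -0.0015 m / 0.4 = -0.0038, -0.0008 m / 0.4 = -0.002.

>>> move_arm([
  [0, 0, 0, -0.002, 0, 0, 0.062],
  [0, 0, 0, -0.0038, 0, 0, 0.062],
  [0, 0, 0, -0.0038, 0, 0, 0.062],
])

```text
clock: 15.78
eef_pos: [624.9, 3.5, 29.3]
tcp_rot: [3.142, 0.0, 3.111]
contact_force: [0.5, 0.2, -0.4]
opening: 0.727
grasp_force: 0.0
```

In the tool's units: -0.001 m / 0.4 = -0.0025, -0.0005 m / 0.4 = -0.0013.

>>> move_arm([
  [0, 0, 0, -0.0013, 0, 0, 0.062],
  [0, 0, 0, -0.0025, 0, 0, 0.062],
  [0, 0, 0, -0.0025, 0, 0, 0.062],
])

```text
clock: 16.15
eef_pos: [625.7, 3.5, 29.3]
tcp_rot: [-3.142, -0.0, 3.111]
contact_force: [0.0, -1.1, 0.8]
opening: 0.726
grasp_force: 0.4
```

In the tool's units: -0.001 m / 0.4 = -0.0025, -0.0005 m / 0.4 = -0.0013.

>>> move_arm([
  [0, 0, 0, -0.0013, 0, 0, 0.062],
  [0, 0, 0, -0.0025, 0, 0, 0.062],
  [0, 0, 0, -0.0025, 0, 0, 0.062],
])

```text
clock: 16.52
eef_pos: [626.1, 3.5, 29.2]
tcp_rot: [-3.142, -0.002, 3.111]
contact_force: [-4.3, -0.1, 5.0]
opening: 0.725
grasp_force: 2.5
```

B touches the rail. I'll retreat and go to lane A.

In the tool's units: 0.143 m / 0.4 = 0.3575, 0.002 m / 0.4 = 0.005.

>>> move_arm([
  [0, 0, 0, 0.0013, 0, 0, 0.062],
  [0, 0, 0, 0.005, 0, 0, 0.062],
  [0, 0, 0, 0.05, 0, 0, 0.062],
  [0, 0, 0, 0.1625, 0, 0, 0.062],
  [0, 0, 0, 0.275, 0, 0, 0.062],
  [0, 0, 0, 0.3575, 0, -0.1, 0.062],
  [0, 0, 0, 0.3575, 0.025, -0.2125, 0.062],
  [0, 0, 0, 0.3575, 0.125, -0.325, 0.062],
])

```text
clock: 17.52
eef_pos: [485.9, 57.4, 160.9]
tcp_rot: [-3.142, 0.002, 3.108]
contact_force: [2.0, 0.1, -0.4]
opening: 0.725
grasp_force: 0.0
```

In the tool's units: 0.0655 m / 0.4 = 0.1638, 0.04 m / 0.4 = 0.1.

>>> move_arm([
  [0, 0, 0, 0, 0.1, -0.0375, 0.062],
  [0, 0, 0, 0, 0.1638, -0.0375, 0.062],
  [0, 0, 0, 0, 0.1638, -0.0375, 0.062],
  [0, 0, 0, 0, 0.1638, -0.0375, 0.062],
])

```text
clock: 18.02
eef_pos: [487.5, 122.8, 174.1]
tcp_rot: [-3.141, 0.0, 3.111]
contact_force: [-0.1, -0.4, -0.9]
opening: 0.729
grasp_force: 0.0
```

```bash
python3 - <<'E'
from m import *
p=fine(); meas('side'); save('f',p)
h=cv2.cvtColor(p,cv2.COLOR_RGB2HSV).astype(int)
m=((h[...,0]>8)&(h[...,0]<25)&(h[...,1]>40)&(h[...,2]>100)).astype(np.uint8); m[:150]=0;m[260:]=0
k,l,st,c=cv2.connectedComponentsWithStats(m); print([s.tolist() for s in st[1:] if s[4]>300])
E
```

```text
wrist roller n 3076 ztop 80.8 rect [514.3 122. ] [49.8 48.2] 87.0 crest [514.  121.8  79.5]
wrist roller n 2040 ztop 76.7 rect [ 633.1 -106.2] [41.8 50.9] 1.7 crest [ 633.3 -113.    75.5]
wrist rail n 1217 ((668.5626220703125, 3.9571075439453125), (358.7142333984375, 14.777694702148438), 88.10203552246094) fit x(y) [3.54967785e-02 6.66856153e+02] pct x-fit [-4.64696709  7.14342066] z 32.02213489112182
{'clock': np.float64(18.075), 'eef_pos': array([487.383, 122.604, 173.988]), 'tcp_rot': array([-3.141, -0.   ,  3.111])}
side roller n 402 ztop 77.4 rect [ 635.3 -103.1] [46.1 52.9] 0.1 crest [ 635.5 -102.5   76.1]
side roller n 540 ztop 80.3 rect [637.3   6.5] [51.4 48.5] 88.2 crest [636.5   7.   78.9]
side roller n 686 ztop 81.5 rect [514.3 124.8] [51.3 48.6] 86.1 crest [514.1 125.1  80.1]
side rail n 423 ((661.0734252929688, 8.807098388671875), (356.8262634277344, 28.783584594726562), 87.68150329589844) fit x(y) [2.28813174e-02 6.68935496e+02] pct x-fit [-5.93241959  5.68633728] z 32.79674596963798
[[312, 150, 200, 110, 21196], [230, 180, 55, 60, 3097], [0, 209, 17, 51, 443]]
```

View pics/f.png

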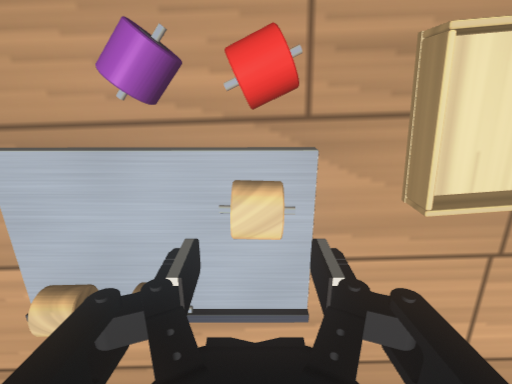

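A's stubs span u≈219–295, mid 257, so I'll shift +1 mm in y. I'll descend and push A in fine steps.

In the tool's units: 0.1445 m / 0.4 = 0.3613, 0.001 m / 0.4 = 0.0025.

>>> move_arm([
  [0, 0, 0, 0, 0.0025, 0.075, 0.062],
  [0, 0, 0, 0, 0.0025, 0.1625, 0.062],
  [0, 0, 0, 0, 0.0025, 0.25, 0.062],
  [0, 0, 0, 0, 0.0025, 0.325, 0.062],
  [0, 0, 0, 0, 0.0025, 0.3613, 0.062],
  [0, 0, 0, -0.01, 0.0025, 0.3613, 0.062],
  [0, 0, 0, -0.02, 0.0025, 0.3613, 0.062],
  [0, 0, 0, -0.0275, 0.0025, 0.3613, 0.062],
])

```text
clock: 19.12
eef_pos: [499.8, 124.2, 30.9]
tcp_rot: [3.141, 0.002, 3.111]
contact_force: [0.2, 0.0, 0.1]
opening: 0.726
grasp_force: 0.0
```

In the tool's units: -0.002 m / 0.4 = -0.005, -0.001 m / 0.4 = -0.0025.

>>> move_arm([
  [0, 0, 0, -0.0025, 0, 0, 0.062],
  [0, 0, 0, -0.005, 0, 0, 0.062],
])

```text
clock: 19.38
eef_pos: [500.6, 124.0, 30.1]
tcp_rot: [3.141, 0.0, 3.111]
contact_force: [-1.2, -0.4, 0.6]
opening: 0.728
grasp_force: 0.1
```

In the tool's units: -0.002 m / 0.4 = -0.005, -0.001 m / 0.4 = -0.0025.

>>> move_arm([
  [0, 0, 0, -0.0025, 0, 0, 0.062],
  [0, 0, 0, -0.005, 0, 0, 0.062],
])

```text
clock: 19.62
eef_pos: [502.4, 123.9, 29.8]
tcp_rot: [-3.142, -0.0, 3.111]
contact_force: [-0.6, -0.4, 0.4]
opening: 0.728
grasp_force: 0.0
```

In the tool's units: -0.002 m / 0.4 = -0.005, -0.001 m / 0.4 = -0.0025.

>>> move_arm([
  [0, 0, 0, -0.0025, 0, 0, 0.062],
  [0, 0, 0, -0.005, 0, 0, 0.062],
])

```text
clock: 19.88
eef_pos: [504.5, 123.8, 29.7]
tcp_rot: [-3.142, -0.0, 3.111]
contact_force: [0.4, 0.4, -0.5]
opening: 0.726
grasp_force: 0.0
```

In the tool's units: -0.002 m / 0.4 = -0.005, -0.001 m / 0.4 = -0.0025.

>>> move_arm([
  [0, 0, 0, -0.0025, 0, 0, 0.062],
  [0, 0, 0, -0.005, 0, 0, 0.062],
])

```text
clock: 20.12
eef_pos: [506.5, 123.7, 29.8]
tcp_rot: [-3.142, -0.0, 3.111]
contact_force: [-0.7, 0.3, -0.4]
opening: 0.727
grasp_force: 0.0
```

```bash
python3 - <<'E'
from m import *
meas('side');meas('scene')
E
```

```text
side roller n 401 ztop 77.9 rect [ 635.7 -103.5] [45.4 52.8] 0.6 crest [ 636.  -103.5   76.3]
side roller n 537 ztop 80.3 rect [634.8   6.1] [52.  48.6] 87.7 crest [634.2   7.4  79. ]
side roller n 331 ztop 81.5 rect [533.5 124.5] [24.5 52.1] 5.9 crest [526.8 127.3  80.1]
side rail n 457 ((656.0764770507812, 8.820602416992188), (356.1445007324219, 39.52061462402344), 87.53450012207031) fit x(y) [2.53893359e-02 6.68486953e+02] pct x-fit [-5.8205621   5.91695301] z 32.64956802943789
scene roller n 292 ztop 77.1 rect [ 639.6 -102.1] [46.5 52. ] 0.0 crest [ 638.1 -101.4   75.7]
scene roller n 351 ztop 80.9 rect [637.7   7.7] [48.3 53.7] 0.2 crest [636.1  10.2  79.9]
scene roller n 318 ztop 81.1 rect [524.8 124.4] [54.6 42.7] 84.2 crest [522.  128.4  79.8]
scene rail n 449 ((656.7086181640625, 8.627182006835938), (359.39715576171875, 40.649147033691406), 88.25645446777344) fit x(y) [3.44083375e-02 6.68959538e+02] pct x-fit [-21.0068665    7.08746218] z 31.052022499107352
```

A shows no resistance and its top is unchanged. B has started rolling slowly back, so I'll keep an eye on it. I'll roll A onward.

>>> move_arm([
  [0, 0, 0, -0.0075, 0, 0, 0.062],
  [0, 0, 0, -0.02, 0, 0, 0.062],
  [0, 0, 0, -0.0325, 0, 0, 0.062],
  [0, 0, 0, -0.045, 0, 0, 0.062],
  [0, 0, 0, -0.0575, 0, 0, 0.062],
  [0, 0, 0, -0.07, 0, 0, 0.062],
  [0, 0, 0, -0.085, 0, 0, 0.062],
  [0, 0, 0, -0.1, 0, 0, 0.062],
])

```text
clock: 21.22
eef_pos: [546.9, 122.5, 29.8]
tcp_rot: [3.142, 0.0, 3.111]
contact_force: [0.5, 0.3, -0.3]
opening: 0.725
grasp_force: 0.1
```

>>> move_arm([
  [0, 0, 0, -0.0125, 0, 0, 0.062],
  [0, 0, 0, -0.025, 0, 0, 0.062],
  [0, 0, 0, -0.0375, 0, 0, 0.062],
  [0, 0, 0, -0.05, 0, 0, 0.062],
  [0, 0, 0, -0.0625, 0, 0, 0.062],
  [0, 0, 0, -0.075, 0, 0, 0.062],
  [0, 0, 0, -0.0875, 0, 0, 0.062],
  [0, 0, 0, -0.1, 0, 0, 0.062],
])

```text
clock: 22.22
eef_pos: [586.7, 121.3, 29.7]
tcp_rot: [-3.142, -0.0, 3.111]
contact_force: [-1.1, -0.3, 0.7]
opening: 0.726
grasp_force: 0.0
```

In the tool's units: -0.036 m / 0.4 = -0.09, -0.0325 m / 0.4 = -0.0813.

>>> move_arm([
  [0, 0, 0, -0.0125, 0, 0, 0.062],
  [0, 0, 0, -0.025, 0, 0, 0.062],
  [0, 0, 0, -0.0375, 0, 0, 0.062],
  [0, 0, 0, -0.05, 0, 0, 0.062],
  [0, 0, 0, -0.0613, 0, 0, 0.062],
  [0, 0, 0, -0.0713, 0, 0, 0.062],
  [0, 0, 0, -0.0813, 0, 0, 0.062],
  [0, 0, 0, -0.09, 0, 0, 0.062],
])

```text
clock: 23.22
eef_pos: [622.7, 120.2, 29.8]
tcp_rot: [3.142, 0.0, 3.111]
contact_force: [-0.5, -0.2, -0.7]
opening: 0.729
grasp_force: 0.0
```

```bash
python3 rel.py
```

```text
{'clock': np.float64(23.22), 'eef_pos': array([622.68, 120.18,  29.77]), 'contact_force': array([-0.47, -0.22, -0.69])}
scene roller n 286 ztop 77.7 rect [ 639.5 -101.4] [56.3 45.1] 87.9 crest [640.5 -99.4  76.4]
scene roller n 330 ztop 79.7 rect [638.   7.] [53.1 49.7] 87.7 crest [638.6   9.3  78.3]
scene roller n 317 ztop 81.3 rect [641.  118.7] [41.  53.3] 6.2 crest [640.3 122.1  80. ]
scene rail n 468 ((654.6658325195312, 7.97015380859375), (361.9458312988281, 48.558223724365234), 88.94847869873047) fit x(y) [2.39474259e-02 6.68205047e+02] pct x-fit [-25.46922715   8.52457843] z 30.885442533173887
```

In the tool's units: -0.005 m / 0.4 = -0.0125, -0.004 m / 0.4 = -0.01.

>>> move_arm([
  [0, 0, 0, -0.0038, 0, 0, 0.062],
  [0, 0, 0, -0.0075, 0, 0, 0.062],
  [0, 0, 0, -0.01, 0, 0, 0.062],
  [0, 0, 0, -0.0125, 0, 0, 0.062],
  [0, 0, 0, -0.0125, 0, 0, 0.062],
])

```text
clock: 23.9
eef_pos: [627.5, 120.0, 29.8]
tcp_rot: [3.142, 0.0, 3.111]
contact_force: [0.9, 0.2, 0.4]
opening: 0.727
grasp_force: 0.0
```

In the tool's units: -0.001 m / 0.4 = -0.0025, -0.0005 m / 0.4 = -0.0013.

>>> move_arm([
  [0, 0, 0, -0.0013, 0, 0, 0.062],
  [0, 0, 0, -0.0025, 0, 0, 0.062],
  [0, 0, 0, -0.0025, 0, 0, 0.062],
])

```text
clock: 24.28
eef_pos: [628.3, 120.0, 29.8]
tcp_rot: [-3.142, -0.0, 3.111]
contact_force: [0.1, 0.9, 1.4]
opening: 0.724
grasp_force: 0.3
```

In the tool's units: -0.0007 m / 0.4 = -0.0018, -0.0004 m / 0.4 = -0.001.

>>> move_arm([
  [0, 0, 0, -0.001, 0, 0, 0.062],
  [0, 0, 0, -0.0018, 0, 0, 0.062],
  [0, 0, 0, -0.0018, 0, 0, 0.062],
])

```text
clock: 24.65
eef_pos: [629.0, 119.9, 29.7]
tcp_rot: [-3.142, -0.0, 3.111]
contact_force: [-0.8, -0.7, 0.8]
opening: 0.726
grasp_force: 0.8
```

Light contact again, so A is at the rail. I'll back off and compare all three, averaging frames.

In the tool's units: -0.145 m / 0.4 = -0.3625, -0.13 m / 0.4 = -0.325.

>>> move_arm([
  [0, 0, 0, 0.0013, 0, 0, 0.062],
  [0, 0, 0, 0.0075, 0, 0, 0.062],
  [0, 0, 0, 0.05, 0, 0, 0.062],
  [0, 0, 0, 0.1125, 0, 0, 0.062],
  [0, 0, 0, 0.175, 0, -0.075, 0.062],
  [0, 0, 0, 0.225, 0, -0.2, 0.062],
  [0, 0, 0, 0.25, -0.05, -0.325, 0.062],
  [0, 0, 0, 0.25, -0.1, -0.3625, 0.062],
])

```text
clock: 25.65
eef_pos: [529.0, 83.0, 178.0]
tcp_rot: [3.141, 0.005, 3.112]
contact_force: [0.3, -0.1, -1.0]
opening: 0.727
grasp_force: 0.0
```

```bash
cat > tops.py <<'E'
from m import *
def tops(name,npz=None):
    if npz: z=np.load(npz); p,P=z['p'],z['P']
    else: p,d,P,K,T=cloud(name)
    h=cv2.cvtColor(p,cv2.COLOR_RGB2HSV).astype(int); H,S,V=h[...,0],h[...,1],h[...,2]
    X,Y,Z=P[...,0],P[...,1],P[...,2]
    rl=((X>430)&(X<720)&(Y>-230)&(Y<230)&(H>8)&(H<25)&(Z>35)&(Z<90)&(S>40)&(V>100)).astype(np.uint8)
    k,lab,st,_=cv2.connectedComponentsWithStats(rl); o=[]
    for i in range(1,k):
        if st[i,4]<200: continue
        q=P[lab==i]; zt=np.percentile(q[:,2],97); s=q[q[:,2]>zt-14]; c=cv2.minAreaRect(s[:,:2].astype(np.float32))[0]
        s=s[abs(s[:,1]-c[1])<22]; u=s[:,0]+-0.0315*(s[:,1]-c[1])
        # circle fit in x-z
        A=np.c_[2*u,2*s[:,2],np.ones(len(u))]; b=u**2+s[:,2]**2
        w=np.linalg.lstsq(A,b,rcond=None)[0]; r=np.sqrt(w[2]+w[0]**2+w[1]**2)
        o.append([c[1],c[0],w[0],w[1]+r,r,zt])
    return np.array(sorted(o)).round(1)
E
python3 - <<'E'
from tops import *
for n in ('side','scene'):
    print(n,'start\n',tops(n,n+'.npz'))
    L=[tops(n) for _ in range(4)]
    print(n,'now n=',[len(l) for l in L]); 
    if len({len(l) for l in L})==1: print(np.mean(L,0).round(1)); print((L[-1]-L[0])[:,1])
E
```

```text
side start
 [[-103.2  534.7  535.    77.    24.9   77.6]
 [   9.4  541.9  542.2   79.5   28.4   80. ]
 [ 124.9  514.7  514.3   81.1   28.5   81.6]]
side now n= [3, 3, 3, 3]
[[-103.4  635.8  635.6   77.1   25.6   77.7]
 [   6.2  634.8  635.2   80.4   29.5   80.5]
 [ 118.2  641.6  641.8   81.1   28.2   81.7]]
[ 0.1 -0.1  0.3]
scene start
 [[-102.5  538.4  537.9   76.7   20.8   77.2]
 [  11.   544.8  544.5   78.9   23.1   79.7]
 [ 126.2  517.6  516.3   79.9   24.8   81. ]]
scene now n= [3, 3, 3, 3]
[[-102.2  638.2  638.2   76.4   21.    77.2]
 [   7.5  637.8  637.3   79.3   24.8   80. ]
 [ 119.3  644.5  643.8   80.3   23.5   81.1]]
[-0.1 -0.2  0.7]
```

C and A are stable at the rail line. B's top has risen about 0.9 mm while the others' are unchanged, which agrees with its initial resistance, so B is the flat one. I'll turn the gripper to grip B across its diameter.

In the tool's units: -0.108 m / 0.4 = -0.27, -0.075 m / 0.4 = -0.1875, 1.44 rad / 3.1416 = 0.4584.

>>> move_arm([
  [0, 0, 0.0573, -0.035, -0.025, 0, 0.083],
  [0, 0, 0.1146, -0.07, -0.05, 0, 0.083],
  [0, 0, 0.1719, -0.105, -0.075, 0, 0.083],
  [0, 0, 0.2292, -0.14, -0.1, 0, 0.083],
  [0, 0, 0.2865, -0.175, -0.125, 0, 0.083],
  [0, 0, 0.3438, -0.21, -0.15, 0, 0.083],
  [0, 0, 0.4011, -0.245, -0.175, 0, 0.083],
  [0, 0, 0.4584, -0.27, -0.1875, 0, 0.083],
])

```text
clock: 27.05
eef_pos: [633.8, 4.7, 173.5]
tcp_rot: [-3.14, -0.0, 1.665]
contact_force: [-0.0, -0.2, -0.1]
opening: 0.971
grasp_force: 0.0
```

In the tool's units: 0.13 rad / 3.1416 = 0.0414.

>>> move_arm([
  [0, 0, 0.0414, 0, 0, 0, 0.083],
  [0, 0, 0.0414, 0, 0, 0, 0.083],
  [0, 0, 0.0414, 0, 0, 0, 0.083],
])

```text
clock: 27.42
eef_pos: [633.3, 5.1, 174.1]
tcp_rot: [-3.141, -0.0, 1.544]
contact_force: [-0.8, -0.3, 0.8]
opening: 0.971
grasp_force: 0.0
```

```bash
python3 - <<'E'
from tops import *
p=fine(); save('g',p); print(tops('side'))
E
```

```text
wrist roller n 4861 ztop 81.2 rect [642.5 116. ] [49.9 48.7] 88.3 crest [642.5 116.5  79.9]
wrist roller n 3379 ztop 79.9 rect [636.2   3.8] [50.3 50. ] 88.2 crest [635.9   4.8  78.7]
wrist roller n 2433 ztop 77.1 rect [ 636.5 -105.7] [45.8 51. ] 0.3 crest [ 636.5 -104.4   75.9]
wrist rail n 2583 ((652.5763549804688, -5.2855072021484375), (339.7807922363281, 45.26929473876953), 88.240478515625) fit x(y) [3.47475553e-02 6.69108892e+02] pct x-fit [-14.257658     5.72130666] z 32.64314617976527
{'clock': np.float64(27.475), 'eef_pos': array([633.395,   5.058, 174.349]), 'tcp_rot': array([-3.141,  0.   ,  1.544])}
[[-101.9  635.2  635.4   77.3   22.6   77.5]
 [   6.   635.7  635.3   80.4   29.5   80.6]
 [ 118.1  641.8  641.8   81.1   28.    81.5]]
```

View pics/g.png

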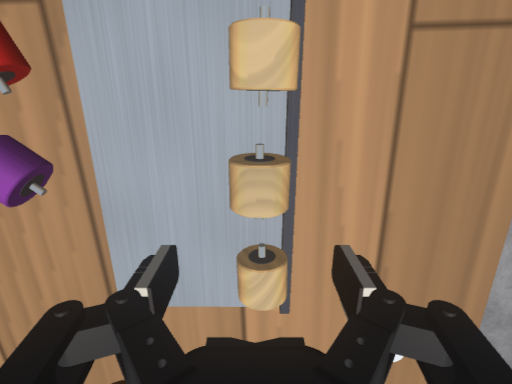

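B is centred at u≈260 against a finger mid of 255, so I'll shift +2.5 mm in x. Descend, then close at 20 N.

In the tool's units: 0.1375 m / 0.4 = 0.3438, 0.0025 m / 0.4 = 0.0063.

>>> move_arm([
  [0, 0, 0, -0.0025, 0.0063, 0.075, 0.083],
  [0, 0, 0, -0.0025, 0.0063, 0.15, 0.083],
  [0, 0, 0, -0.0025, 0.0063, 0.225, 0.083],
  [0, 0, 0, -0.0025, 0.0063, 0.2875, 0.083],
  [0, 0, 0, -0.0025, 0.0063, 0.325, 0.083],
  [0, 0, 0, -0.0025, 0.0063, 0.3438, 0.083],
  [0, 0, 0, -0.0025, 0.0063, 0.3438, 0.083],
  [0, 0, 0, -0.0025, 0.0063, 0.3438, 0.083],
])

```text
clock: 28.52
eef_pos: [636.7, 3.7, 38.2]
tcp_rot: [3.14, -0.0, 1.541]
contact_force: [1.0, -0.6, -0.2]
opening: 0.97
grasp_force: 0.0
```

>>> move_arm([
  [0, 0, 0, 0, 0, 0, 0.078],
  [0, 0, 0, 0, 0, 0, 0.073],
  [0, 0, 0, 0, 0, 0, 0.068],
  [0, 0, 0, 0, 0, 0, 0.064],
  [0, 0, 0, 0, 0, 0, 0.061],
  [0, 0, 0, 0, 0, 0, 0.058],
  [0, 0, 0, 0, 0, 0, 0.055],
  [0, 0, 0, 0, 0, 0, 0.052],
], grip_force=20)

```text
clock: 29.52
eef_pos: [636.0, 3.7, 37.5]
tcp_rot: [-3.142, 0.0, 1.541]
contact_force: [-1.7, -0.6, 5.5]
opening: 0.695
grasp_force: 21.5
```

>>> move_arm([
  [0, 0, 0, 0, 0, 0, 0.052],
  [0, 0, 0, 0, 0, 0, 0.052],
], grip_force=18)

```text
clock: 29.78
eef_pos: [636.0, 3.7, 37.5]
tcp_rot: [-3.142, -0.0, 1.541]
contact_force: [-2.7, -0.6, 6.4]
opening: 0.691
grasp_force: 21.5
```

>>> move_arm([
  [0, 0, 0, 0, 0, 0, 0.0585],
  [0, 0, 0, 0, 0, 0, 0.0585],
], grip_force=20)

```text
clock: 30.02
eef_pos: [636.0, 3.7, 37.5]
tcp_rot: [-3.142, 0.0, 1.541]
contact_force: [-2.2, 0.7, 5.3]
opening: 0.694
grasp_force: 21.5
```

>>> move_arm([
  [0, 0, 0, 0, 0, 0, 0.0592],
  [0, 0, 0, 0, 0, 0, 0.0592],
])

```text
clock: 30.28
eef_pos: [636.0, 3.7, 37.4]
tcp_rot: [-3.142, 0.0, 1.541]
contact_force: [-1.5, -0.1, 5.5]
opening: 0.696
grasp_force: 17.4
```

A 59.2 mm opening gives 17.4 N, within the limit. I'll lift slowly.

In the tool's units: -0.015 m / 0.4 = -0.0375, -0.01 m / 0.4 = -0.025.

>>> move_arm([
  [0, 0, 0, 0, 0, -0.005, 0.0592],
  [0, 0, 0, 0, 0, -0.0125, 0.0592],
  [0, 0, 0, 0, 0, -0.025, 0.0592],
  [0, 0, 0, 0, 0, -0.0375, 0.0592],
  [0, 0, 0, 0, 0, -0.0375, 0.0592],
])

```text
clock: 30.9
eef_pos: [636.5, 3.7, 52.9]
tcp_rot: [3.141, -0.0, 1.541]
contact_force: [0.2, -0.2, -4.6]
opening: 0.687
grasp_force: 16.5
```

```bash
python3 - <<'E'
from tops import *
print(tops('side'))
p,d,P,K,T=cloud('scene'); h=cv2.cvtColor(p,cv2.COLOR_RGB2HSV).astype(int); X,Y,Z=P[...,0],P[...,1],P[...,2]
m=(X>320)&(X<560)&(Y>270)&(Y<460)&(h[...,0]>8)&(h[...,0]<35)
w=m&(Z>42)&(Z<58); r=cv2.minAreaRect(P[w][:,:2].astype(np.float32)); print('rim',w.sum(),r,np.median(Z[w]))
w=m&(Z>2)&(Z<14)&(h[...,1]<130); print('floor',w.sum(),np.median(P[w],0), cv2.minAreaRect(P[w][:,:2].astype(np.float32)))
E
```

```text
[[  8.4 635.2 634.1  95.6  26.3  89.3]
 [118.5 641.5 641.8  81.2  28.   81.8]]
rim 670 ((437.0782470703125, 365.5105285644531), (183.46527099609375, 141.06314086914062), 2.6686508655548096) 48.149788085554974
floor 2281 [432.12724642 364.5293614    6.26271138] ((441.98883056640625, 365.1366882324219), (235.51095581054688, 188.5508270263672), 0.08477198332548141)
```

B is held, weighing about 4.6 N. I'll carry it to the box.

In the tool's units: 0.13 m / 0.4 = 0.325, 0.095 m / 0.4 = 0.2375.

>>> move_arm([
  [0, 0, 0, 0, 0, -0.025, 0.0592],
  [0, 0, 0, 0, 0, -0.075, 0.0592],
  [0, 0, 0, 0, 0, -0.125, 0.0592],
  [0, 0, 0, 0.025, -0.015, -0.17, 0.0592],
  [0, 0, 0, 0.075, -0.045, -0.2, 0.0592],
  [0, 0, 0, 0.15, -0.09, -0.2125, 0.0592],
  [0, 0, 0, 0.2375, -0.1425, -0.2125, 0.0592],
  [0, 0, 0, 0.325, -0.195, -0.2125, 0.0592],
])

```text
clock: 32.0
eef_pos: [560.0, 138.1, 137.7]
tcp_rot: [-3.141, -0.0, 1.541]
contact_force: [0.2, 0.8, -5.1]
opening: 0.694
grasp_force: 16.5
```

In the tool's units: 0.225 m / 0.4 = 0.5625, 0.22 m / 0.4 = 0.55.

>>> move_arm([
  [0, 0, 0, 0.0875, -0.0525, 0, 0.0592],
  [0, 0, 0, 0.175, -0.105, 0, 0.0592],
  [0, 0, 0, 0.2625, -0.1575, 0, 0.0592],
  [0, 0, 0, 0.35, -0.2075, 0, 0.0592],
  [0, 0, 0, 0.4375, -0.2575, 0, 0.0592],
  [0, 0, 0, 0.5125, -0.305, 0, 0.0592],
  [0, 0, 0, 0.55, -0.3275, 0, 0.0592],
  [0, 0, 0, 0.5625, -0.3325, 0, 0.0592],
])

```text
clock: 33.0
eef_pos: [434.6, 365.6, 137.4]
tcp_rot: [-3.141, 0.0, 1.543]
contact_force: [0.3, 0.2, -4.7]
opening: 0.692
grasp_force: 16.5
```

```bash
python3 - <<'E'
from tops import *
s=sensors.sense(); print(s['eef_pos'],s['tcp_rot'],s['contact_force'],s['grasp_force'])
p=grab_frame('wrist')[0]; q=grab_frame('side')[0]; t=grab_frame('scene')[0]
save('i',np.hstack([cv2.resize(p,(400,300)),cv2.resize(t[150:330,200:440],(400,300))]))
for _ in range(3): print(tops('side'))
E
```

```text
[434.60289646 365.62869571 137.41757133] [-3.14141126e+00  2.77403490e-04  1.54269743e+00] [ 0.34907573  0.22604348 -4.74406126] 16.48522898554802
[[-103.4  635.2  635.4   76.9   25.7   77.4]
 [ 118.1  642.   641.8   81.2   28.1   81.8]]
[[-102.7  635.3  635.6   77.3   23.4   77.9]
 [ 117.9  641.8  642.    81.1   28.2   81.6]]
[[-103.5  635.4  635.5   77.1   25.8   77.6]
 [ 117.8  641.4  641.7   81.    28.9   81.6]]
```

View pics/i.png

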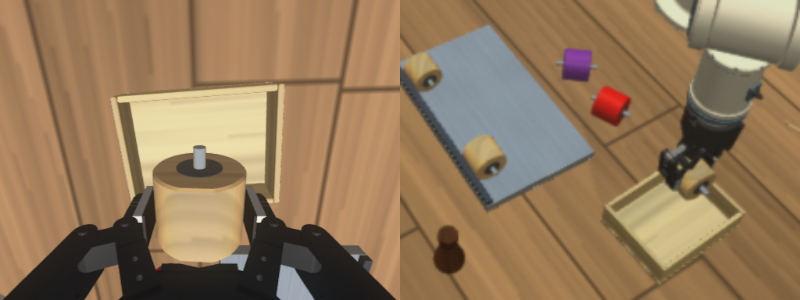

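The box fills about (118–280, 90–200) in the left half, and its centre lies on the optical axis, right below the roller. I'll lower it.

In the tool's units: 0.11 m / 0.4 = 0.275, 0.107 m / 0.4 = 0.2675.

>>> move_arm([
  [0, 0, 0, 0, 0.0025, 0.0625, 0.0592],
  [0, 0, 0, 0, 0.0025, 0.125, 0.0592],
  [0, 0, 0, 0, 0.0025, 0.175, 0.0592],
  [0, 0, 0, 0, 0.0025, 0.22, 0.0592],
  [0, 0, 0, 0, 0.0025, 0.25, 0.0592],
  [0, 0, 0, 0, 0.0025, 0.2675, 0.0592],
  [0, 0, 0, 0, 0.0025, 0.275, 0.0592],
  [0, 0, 0, 0, 0.0025, 0.275, 0.0592],
])

```text
clock: 34.3
eef_pos: [436.9, 365.0, 27.5]
tcp_rot: [3.141, -0.0, 1.541]
contact_force: [-0.1, -0.1, -4.4]
opening: 0.691
grasp_force: 16.5
```

>>> move_arm([
  [0, 0, 0, 0, 0, 0.0025, 0.0592],
  [0, 0, 0, 0, 0, 0.005, 0.0592],
  [0, 0, 0, 0, 0, 0.005, 0.0592],
])

```text
clock: 34.67
eef_pos: [436.8, 364.9, 25.4]
tcp_rot: [3.141, -0.0, 1.541]
contact_force: [0.2, -0.1, -4.2]
opening: 0.693
grasp_force: 16.5
```

In the tool's units: 0.001 m / 0.4 = 0.0025, 0.0005 m / 0.4 = 0.0013.

>>> move_arm([
  [0, 0, 0, 0, 0, 0.0013, 0.0592],
  [0, 0, 0, 0, 0, 0.0025, 0.0592],
  [0, 0, 0, 0, 0, 0.0025, 0.0592],
])

```text
clock: 35.05
eef_pos: [436.8, 364.9, 24.5]
tcp_rot: [3.142, -0.0, 1.541]
contact_force: [-1.7, -0.0, -0.6]
opening: 0.693
grasp_force: 16.8
```

Floor contact. I'll open slowly, then rise.

>>> move_arm([
  [0, 0, 0, 0, 0, 0, 0.0595],
  [0, 0, 0, 0, 0, 0, 0.0598],
  [0, 0, 0, 0, 0, 0, 0.0602],
  [0, 0, 0, 0, 0, 0, 0.061],
  [0, 0, 0, 0, 0, 0, 0.065],
  [0, 0, 0, 0, 0, 0, 0.072],
  [0, 0, 0, 0, 0, 0, 0.078],
  [0, 0, 0, 0, 0, 0, 0.078],
])

```text
clock: 36.05
eef_pos: [436.8, 364.8, 24.3]
tcp_rot: [3.142, -0.0, 1.541]
contact_force: [0.0, -0.0, -0.0]
opening: 0.917
grasp_force: 0.0
```

In the tool's units: -0.16 m / 0.4 = -0.4, -0.14 m / 0.4 = -0.35.

>>> move_arm([
  [0, 0, 0, 0, 0, -0.025, 0.078],
  [0, 0, 0, 0, 0, -0.075, 0.078],
  [0, 0, 0, 0, 0, -0.15, 0.078],
  [0, 0, 0, 0, 0, -0.25, 0.078],
  [0, 0, 0, 0, 0, -0.35, 0.078],
  [0, 0, 0, 0, 0, -0.4, 0.078],
  [0, 0, 0, 0, 0, -0.4, 0.078],
])

```text
clock: 36.92
eef_pos: [437.6, 365.5, 186.5]
tcp_rot: [3.139, -0.003, 1.541]
contact_force: [-0.6, 0.1, -1.0]
opening: 0.911
grasp_force: 0.0
```

```bash
python3 - <<'E'
from tops import *
p,d,P,K,T=cloud('wrist'); h=cv2.cvtColor(p,cv2.COLOR_RGB2HSV).astype(int); X,Y,Z=P[...,0],P[...,1],P[...,2]
def bx():
    p,d,P,K,T=cloud('wrist'); X,Y,Z=P[...,0],P[...,1],P[...,2]; m=(X>350)&(X<525)&(Y>300)&(Y<432)&(Z>54)&(Z<75); return m.sum(),np.median(P[m],0),np.percentile(Z[m],97)
print(bx()); R=[tops('side') for _ in range(6)]; print(np.mean(R,0).round(2),np.std(R,0).round(2)[:,:4]); print(bx())
p=grab_frame('wrist')[0]; t=grab_frame('side')[0]
save('j',np.hstack([cv2.resize(p,(400,300)),cv2.resize(t,(400,300))]))
E
```

```text
(np.int64(2336), array([436.13642636, 366.53847381,  63.52441034]), np.float64(65.75077138696803))
[[-103.47  635.45  635.73   77.03   25.88   77.5 ]
 [ 118.33  641.67  641.82   81.15   28.32   81.75]] [[0.52 0.15 0.12 0.12]
 [0.41 0.17 0.07 0.08]]
(np.int64(2450), array([437.00084699, 367.30987417,  64.6590025 ]), np.float64(66.90755298047465))
```

View pics/j.png

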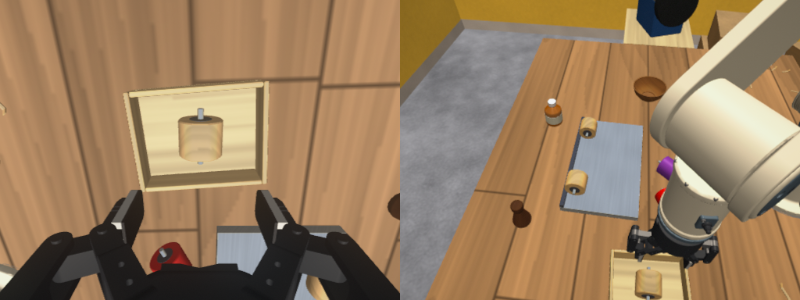

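B lies in the box around (200,140) in the left view and isn't moving. C and A are 23.2 mm and 24.3 mm before the rail face, which is the contact distance for their radii (23.1 and 24.1 mm). I'm handing in.

```bash
python3 -c "
from rig import order; print(order.sign_off())"
```

```text
the job is handed in; nothing more can be done
None
```

All three rollers were rolled to the rail. Rollers A and C ran true and measure as touching the rail; roller B, the one with the flat, lies in the scrap box. The grip sensor on B briefly read 21.5 N, just over the 20 N limit, before I eased it to about 17 N; the job was handed in at about 37 s with no verdict shown.

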